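# Reset the relay box under its push-latch cover

## Task

The relays in the wider of the two aluminium boxes need a reset; nothing has to be gripped. Press down on the front of the wide box's cover so that its push latch lets go and the cover springs up, press the round button underneath fully down and let go, then push the cover all the way down again until it stays latched shut by itself. Leave the narrow box's cover shut, and do not pick up or shift the parts lying about.

Things in the scene. Friction and masses are not known exactly. Their poses are not given: they have to be found in the camera images.
- wide_box: aluminium box 112 (x) x 120 (y) x 40 mm high, open on top, 4 mm walls, screwed to the table by flanges that reach 73 mm from its middle along x (never moves); origin at the middle of its underside, z up, its front faces its own -x. A grey plastic cover lies over its top
- wide_cover (a joint): angle of the wide box's cover, rad: 0 to 0.03 latched shut, about 1.5 sprung open (nearly upright), -0.05 at the stop beyond the latch. Each full press to that stop (5 mm below shut at the press spot) and held 0.5 s, then let go, changes it over: latched -> springs open by itself in 2 s; pushed down from open -> stays shut. A press short of the stop changes nothing.
- wide_cover_press (a point): press spot (three small ribs) on the outer face of the wide cover, mid-width, 95 mm from the hinge axis, 19 mm from the front edge, 56 mm above the table when shut; it moves with the cover; z is the face's outward normal, x points along the cover to the hinge. The spring lifts with 4 N here when shut (2 N open): 8 to 10 N press it surely to the stop.
- wide_cover_hinge (a point): middle of the wide cover's hinge axis at the box's far (+x) side, 44 mm above the table, axes as the box, axis along y. The cover is a shallow tray 114 mm long from the axis to its front edge, 128 mm wide, outer face 12 mm above the axis, skirts to 8 mm below it. The front edge rises; open it stands to 160 mm above the table, outer face away from the box.
- reset_button (a joint): travel of the round button in the wide box, m: 0 up, 0.006 fully down; it springs back; fully down takes 5 N
- reset_button_top (a point): middle of the top of the black round button, 26 mm across, in the wide box under the cover, 30 mm in front of the box's middle, 84 mm in front of the hinge axis; about 42 mm above the table, level with the box's rim (40 mm); it moves straight down. Only reachable with the cover open
- narrow_box: the other aluminium box, same length and height but 64 mm wide, with the same kind of cover, 72 mm wide; not to be opened; origin at the middle of its underside
- narrow_cover (a joint): angle of the narrow box's cover, rad: 0 to 0.03 latched shut, 1.5 open; same push latch
- brass_clip: loose brass terminal clip 19 x 25 x 12 mm lying between the boxes; origin at the middle of its underside; leave alone
- loose_cell: loose AA cell 50 x 14 mm lying on the robot's side of the boxes; leave alone
- axle_set: loose geared axle set with four wheels, 70 x 69 x 31 mm, behind the boxes; leave alone
- receiver: loose black flat receiver 38 x 61 x 17 mm at the left; leave alone
- gearbox: loose U-bracket gearbox 36 x 103 x 28 mm at the right; leave alone
- bracket: loose brass angle 32 x 42 x 29 mm behind on the right; leave alone

How it is judged:
By the outcome, as a careful person would: the job done as asked, in the order asked, and still so for the second after the job is handed in, with the robot touching nothing.
It also fails if it takes over 64 s, if anything falls off the work surface, if the arm or the gripper's body presses on something with over 40 N, if the wrist force passes 120 N, or if a joint passes its speed limit or range.

## Robot

A 6-joint arm with a two-finger parallel gripper is mounted at the origin on a cart in front of the work surface, level with it; the furniture and walls round the work are solid. World frame = base frame: x ahead of the robot, y to its left, z up, the work surface at z = 0. Lengths are in m, angles in rad, forces in N, time in s.
With the tool pointing down it reaches from about 0.375 to 0.925 m from the base axis. Payload 5.7 kg.
Tool frame: the origin (TCP) lies between the finger pads; the fingertips stand 19 mm ahead of it and the grasp point (between the pads) is the TCP; x points along the fingers, z is the direction in which the jaws open and shut, and the axes are right-handed (so a half turn about x gives the same grasp; the last joint's range is limited). The gripper opens to 85 mm and grips with 20 to 120 N. Pads are 22 mm wide; open, the fingers measure 114 mm over their backs; the gripper's body (76 mm by 85 mm) begins 54 mm behind the grasp point. The pads swing forward as they close: fully open they stand 13 mm farther back than shut.
Start: joints at [1.208, 0.359, 1.51, -0, 1.272, -0.115], TCP at [0.147, 0.582, 0.25] pointing down, gripper open.
Joint ranges: [-2.97, 2.97], [-1.01, 2.36], [0.21, 2.38], [-0.96, 4.11], [0.2, 2.71], [-2.98, 2.98]. Speed limits (rad/s): [2.39, 2.39, 3.14, 3.14, 3.14, 3.14].

## Interface

Orientations are given as a unit quaternion [w, x, y, z].
In Python, from station import env gives the robot as it stands.
- The arm moves only by the tool play_rows, never from a script. Its argument "plan" is one flat list of numbers, 5 for each row, row after row: the closure, from -1 (fully open) to 1 (shut), then the shift along the tool's x, y, z in mm, then the turn about the tool's x in units of 5 degrees (1.0 is 5 degrees). In form: [gripper, tx, ty, tz, twist, gripper, tx, ty, tz, twist, ...]. A call has exactly 5 rows; each row shifts and turns the pose as measured when the row begins, along the tool's axes as they then stand; what a row does not reach is not made up. A row lasts 1/12 s, in which the tool goes at most 41.7 mm and 7.16 degrees, less where a joint would pass 70% of its speed; a pose out of reach is approached as far as the arm can. A call is refused whole if a number of a shift passes 41.7 or a number of a turn 1, either way. A call with a gripper value outside its range is refused whole. The fingers move at their own pace and stop on an object; "force" is the grip in N (left out, the last holds). Time passes only in rows, so rows that do not move let the fingers close, or fill a call up. It gives the time, the measured TCP pose, the force and the opening at its end, in the units of the state.
- env.sense(): the state, without advancing time (a new reading comes with each control period).
- env.camera(name): name is "scene" or "top"; returns (picture, depth): 384x512x3 uint8, red, green, blue; 384x512 float32, m along the optical axis (not along the pixel's ray), 0 where there is no reading.
- env.get_calibration(name): a dict with "fx", "fy", "cx", "cy" (pixels), "origin" and "orientation" of the camera in the world. Camera axes: x right, y down, z forward; pixel columns grow to the right and rows downward; lengths in m; the calibration is good to about 2 mm. A picture is of the moment at which its call begins. get_calibration takes no time and is no camera call.
- env.close_job(): hands the job in, once; it reports no verdict.
The state is a dict: "t": time; "joint_positions": joint angles; "dq": joint speeds; "joint_torque": joint torques, N m; "tool_pos": TCP position; "eef_rot": TCP orientation; "force": force on the tool from outside, world axes, zero at the start; "wrist_torque": the same for the moment, N m; "opening": finger opening in m.
Only numpy, scipy, OpenCV 4.12 (cv2) and the standard library are available. Lean on these libraries where they do the work, as an engineer would, in place of code of your own. Each camera call takes 0.05 s, during which the arm holds its last target. There are 200 camera calls.

## Working session

There is one attempt and no reset: what is moved stays moved. The work goes in short steps, Python scripts to look and compute and a tool call to move; the robot and the scene stay as the last step left them, time stands still between calls to the robot, and variables do not carry over. Pictures are saved under pics/ and viewed, about 8 in all and at most 12, crops included, and the job is handed in when it is done.

Besides the shell and the picture viewer there is one more tool, called after "Call:" by a JSON object that holds its "method" and its "body", one argument or row to a line. play_rows: Moves the arm, as the interface text tells. Its arguments: {"type":"object","properties":{"plan":{"type":"array"},"force":{"type":"number"}},"required":["plan"]}

```bash
mkdir -p pics; cat > h.py <<'E'
from station import env
import numpy as np, cv2
from scipy.spatial.transform import Rotation as R
def cal(n):
    c=env.get_calibration(n); q=c["orientation"]
    return c,R.from_quat([q[1],q[2],q[3],q[0]]).as_matrix(),np.array(c["origin"])
def cloud(n,d):
    c,M,o=cal(n); v,u=np.mgrid[:384,:512]
    p=np.stack([(u-c["cx"])/c["fx"]*d,(v-c["cy"])/c["fy"]*d,d],-1)
    return p@M.T+o
def ray(n,u,v,z):
    c,M,o=cal(n); r=M@np.array([(u-c["cx"])/c["fx"],(v-c["cy"])/c["fy"],1]); return o+r*(z-o[2])/r[2]
def st():
    s=env.sense(); q=s["eef_rot"]
    print("t",s["t"],"pos",np.round(s["tool_pos"],4),"F",np.round(s["force"],1),"open",s["opening"]);print(np.round(R.from_quat([q[1],q[2],q[3],q[0]]).as_matrix(),3)); return s
E
python3 - <<'E'
from h import *
st()
ims=[]
for n in("scene","top"):
    im,d=env.camera(n); np.savez(f"{n}0.npz",im=im,d=d); cv2.imwrite(f"pics/{n}0.png",im[:,:,::-1]); print(n,cal(n)[2],np.round(cal(n)[1],2).tolist())
E
```

```text
t 0.0 pos [0.1469 0.5811 0.2494] F [ 0.4  0.7 -0.8] open 0.08535199817764576
[[-0.001 -0.969  0.245]
 [-0.002  0.245  0.969]
 [-1.     0.    -0.002]]
scene [0.06128856 1.07496484 0.56683569] [[-0.91, -0.18, 0.38], [-0.42, 0.35, -0.84], [0.02, -0.92, -0.39]]
top [ 0.41993926 -0.00342027  1.25283805] [[-0.02, -0.99, 0.1], [-1.0, 0.02, -0.0], [0.0, -0.1, -0.99]]
```

View pics/top0.png

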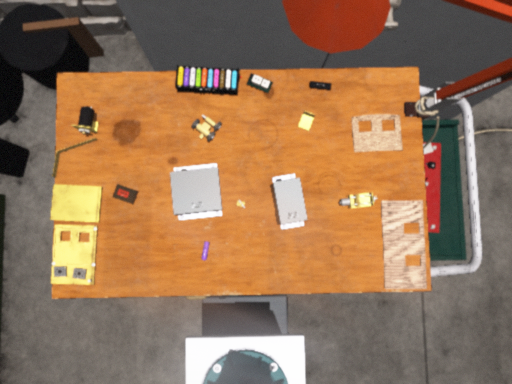

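View pics/scene0.png

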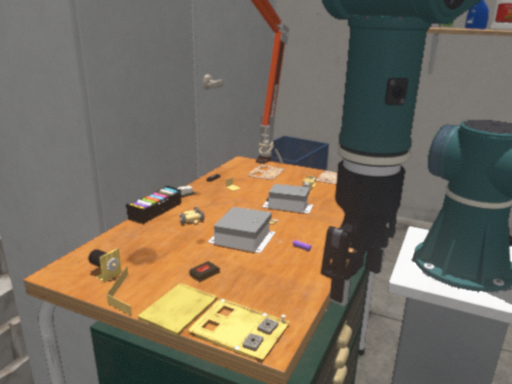

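The top view shows the wide box at about (196,190) and the narrow one at about (289,201), with white flanges above and below each. The arm is out of the top view. Next I'll measure the cover from depth and view a crop.

```bash
python3 - <<'E'
from h import *
z=np.load("top0.npz"); im,d=z["im"],z["d"]; P=cloud("top",d)
print("table z",np.median(P[255:285,260:330,2]))
for nm,(r0,r1,c0,c1) in dict(wide=(150,235,155,235),narrow=(160,240,262,318)).items():
    m=np.zeros(d.shape,np.uint8); s=P[r0:r1,c0:c1,2]; m[r0:r1,c0:c1]=(s>.045)&(s<.075)
    print(nm,m.sum(),"z",np.median(P[m>0][:,2]))
    cn=max(cv2.findContours(m,0,2)[0],key=cv2.contourArea)[:,0]
    w=np.array([ray("top",u,v,.056)[:2] for u,v in cn],np.float32)*1000
    print(cv2.minAreaRect(w), np.round(cv2.boxPoints(cv2.minAreaRect(w))))
    hs=cv2.cvtColor(im,cv2.COLOR_RGB2HSV); wm=((hs[...,1]<40)&(hs[...,2]>210)).astype(np.uint8)[r0:r1,c0:c1]
    k=cv2.connectedComponentsWithStats(wm)
    for i in range(1,k[0]):
        if k[2][i,4]>20: print("flange",ray("top",k[3][i,0]+c0,k[3][i,1]+r0,.002)[:2],k[2][i,4])
a=cv2.resize(im[155:240,160:320,::-1],None,fx=5,fy=5,interpolation=cv2.INTER_CUBIC)
cv2.imwrite("pics/c1.png",cv2.convertScaleAbs(a,alpha=1.2))
E
```

```text
table z 0.00024594594750293464
wide 2096 z 0.05743254972590228
((537.2813720703125, 123.17498779296875), (115.92987823486328, 128.51637268066406), 4.977442741394043) [[474. 182.]
 [485.  54.]
 [601.  64.]
 [589. 192.]]
flange [0.6082489  0.12563226] 198
flange [0.52104658 0.08508955] 353
flange [0.47537361 0.11687794] 243
narrow 1197 z 0.05719642443287487
((506.2135925292969, -125.28569030761719), (115.43946075439453, 72.77323913574219), 8.727836608886719) [[ 444.  -98.]
 [ 455. -170.]
 [ 569. -152.]
 [ 558.  -81.]]
flange [ 0.50981667 -0.13092418] 1277
```

View pics/c1.png

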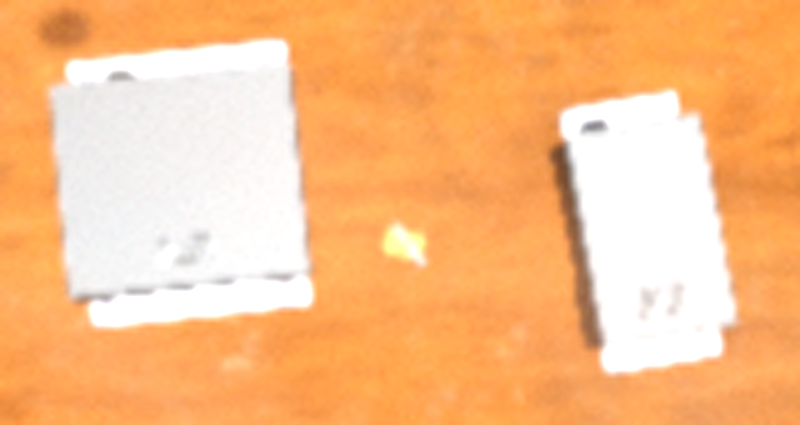

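Ribs at crop (185,248), i.e. pixel (197,205), so the fronts face the robot. The cover measures 116 x 128 mm at z 0.057 with a yaw of 5°, which matches the text. Next I'll shut the gripper, align it with the box and move above it.

Call:
{"method": "play_rows", "body": {
  "plan": [1,0,0,-30,-0.96,1,0,0,-35,-0.96,1,0,0,-40,-0.96,1,0,0,-40,-0.96,1,0,0,-40,0],
  "force": 40
}}

```text
t: 0.52
tool_pos: [0.1348, 0.3991, 0.2463]
eef_rot: [0.473, -0.526, 0.472, 0.527]
force: [1.4, 0.5, 0.9]
opening: 0.0255
```

```bash
cat >> h.py <<'E'
e=np.array([.996,.087]); n=np.array([-.087,.996]); C=np.array([.5373,.1232])
PR=C-38*e/1000; HG=C+57*e/1000; BT=HG-84*e/1000
def rel(name,T):
    s=env.sense(); dd=(T-np.array(s["tool_pos"][:2]))*1000; q=s["eef_rot"]; M=R.from_quat([q[1],q[2],q[3],q[0]]).as_matrix()
    print(name,np.round(T,4),"ty %.1f tz %.1f"%(dd@M[:2,1],dd@M[:2,2]))
E
python3 - <<'E'
from h import *
st();print("ribs",ray("top",197,204.6,.056)); rel("press",PR); rel("hinge",HG)
z=np.load("top0.npz"); P=cloud("top",z["d"]); print("axle",P[127,207])
E
```

```text
t 0.5167 pos [0.1348 0.3991 0.2463] F [1.4 0.5 0.9] open 0.02553813543458789
[[-0.001 -0.994 -0.107]
 [ 0.002 -0.107  0.994]
 [-1.     0.     0.002]]
ribs [0.49988653 0.11953315 0.056     ]
press [0.4995 0.1199] ty -332.6 tz -316.6
hinge [0.5941 0.1282] ty -427.6 tz -318.6
axle [0.71516609 0.09358783 0.02596761]
```

The ribs' ray gives (0.4999, 0.1195), which agrees with the cover fit to 0.5 mm.

Call:
{"method": "play_rows", "body": {
  "plan": [1,0,-36,-20,0,1,0,-36,-20,0,1,0,-36,-20,0,1,0,-36,-20,0,1,0,-36,-20,0]
}}

```text
t: 0.93
tool_pos: [0.3184, 0.3062, 0.2434]
eef_rot: [0.466, -0.528, 0.473, 0.53]
force: [-0.1, 0.7, 0.4]
opening: 0.0002
```

Call:
{"method": "play_rows", "body": {
  "plan": [1,0,-30,-28,0,1,0,-30,-28,0,1,0,-30,-28,0,1,0,-30,-28,0,1,0,-20,-28,0]
}}

```text
t: 1.35
tool_pos: [0.4786, 0.1801, 0.2423]
eef_rot: [0.467, -0.527, 0.473, 0.529]
force: [0.5, 0.3, 0.5]
opening: -0.0001
```

```bash
python3 -c "
from h import *
st();rel('press',PR)"
```

```text
t 1.35 pos [0.4786 0.1801 0.2423] F [0.5 0.3 0.5] open -0.00012554953500244737
[[-0.007 -0.993 -0.117]
 [-0.004 -0.117  0.993]
 [-1.     0.008 -0.003]]
press [0.4995 0.1199] ty -13.7 tz -62.3
```

Call:
{"method": "play_rows", "body": {
  "plan": [1,20,-4,-25,0,1,30,-4,-25,0,1,30,-4,-14,0,1,25,-2,0,0,1,15,0,0,0]
}}

```text
t: 1.77
tool_pos: [0.5127, 0.1083, 0.1223]
eef_rot: [-0.473, 0.53, -0.471, -0.523]
force: [-0.2, 1.0, -0.1]
opening: 0.0003
```

```bash
python3 -c "
from h import *
st();rel('press',PR)
im,d=env.camera('scene'); cv2.imwrite('pics/s1.png',cv2.resize(im[180:300,180:350,::-1],None,fx=4,fy=4))"
```

```text
t 1.7667 pos [0.5127 0.1083 0.1223] F [-0.2  1.  -0.1] open 0.0002830442071642449
[[ 0.009 -0.994 -0.108]
 [-0.004 -0.108  0.994]
 [-1.    -0.009 -0.005]]
press [0.4995 0.1199] ty 12.0 tz 13.0
```

View pics/s1.png

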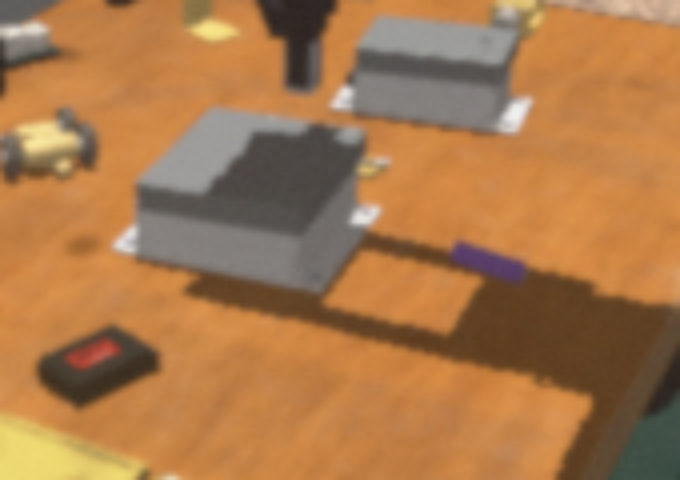

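The fingertip (crop (300,88)) hangs about 45 mm above the wide cover, which is shut. I'll correct sideways and go down to just above the spot.

Call:
{"method": "play_rows", "body": {
  "plan": [1,10,6,6,0,1,10,6,6,0,1,8,0,0,0,1,6,0,0,0,1,0,0,0,0]
}}

```text
t: 2.23
tool_pos: [0.4968, 0.1184, 0.0837]
eef_rot: [-0.471, 0.528, -0.473, -0.525]
force: [-1.0, -0.3, 0.5]
opening: -0.0002
```

```bash
python3 -c "
from h import *
st();rel('press',PR)"
```

```text
t 2.2333 pos [0.4968 0.1184 0.0837] F [-1.  -0.3  0.5] open -0.0001989130913308359
[[ 0.001 -0.994 -0.108]
 [-0.005 -0.108  0.994]
 [-1.    -0.    -0.005]]
press [0.4995 0.1199] ty -2.8 tz 1.2
```

Call:
{"method": "play_rows", "body": {
  "plan": [1,3,-2,1,0,1,3,0,0,0,1,3,0,0,0,1,3,0,0,0,1,2,0,0,0]
}}

```text
t: 2.65
tool_pos: [0.5007, 0.1198, 0.0712]
eef_rot: [-0.472, 0.529, -0.472, -0.524]
force: [-3.7, 0.8, 5.3]
opening: -0.0002
```

Call:
{"method": "play_rows", "body": {
  "plan": [1,2,0,0,0,1,2,0,0,0,1,2,0,0,0,1,2,0,0,0,1,2,0,0,0]
}}

```text
t: 3.07
tool_pos: [0.5006, 0.1198, 0.069]
eef_rot: [-0.472, 0.529, -0.472, -0.524]
force: [-7.2, 0.3, 25.5]
opening: 0.0
```

The cover is at the stop: z no longer moves and the force is 25 N. I'll hold a little lighter for over 0.5 s.

Call:
{"method": "play_rows", "body": {
  "plan": [1,1,0,0,0,1,1,0,0,0,1,1,0,0,0,1,1,0,0,0,1,1,0,0,0]
}}

```text
t: 3.48
tool_pos: [0.5005, 0.1198, 0.0695]
eef_rot: [-0.473, 0.53, -0.471, -0.523]
force: [-4.0, -0.0, 12.5]
opening: 0.0002
```

Call:
{"method": "play_rows", "body": {
  "plan": [1,1,0,0,0,1,1,0,0,0,1,1,0,0,0,1,1,0,0,0,1,1,0,0,0]
}}

```text
t: 3.9
tool_pos: [0.5005, 0.1198, 0.0696]
eef_rot: [-0.473, 0.53, -0.471, -0.523]
force: [-3.5, -1.1, 12.4]
opening: -0.0
```

Call:
{"method": "play_rows", "body": {
  "plan": [1,-25,0,0,0,1,-40,0,0,0,1,-40,0,0,0,1,-40,0,0,0,1,0,0,0,0]
}}

```text
t: 4.32
tool_pos: [0.4987, 0.1199, 0.2193]
eef_rot: [-0.473, 0.529, -0.472, -0.524]
force: [1.7, 0.3, 0.9]
opening: 0.0001
```

Call:
{"method": "play_rows", "body": {
  "plan": [1,0,3,0,0,1,0,3,0,0,1,0,0,0,0,1,0,0,0,0,1,0,0,0,0]
}}

```text
t: 4.73
tool_pos: [0.4923, 0.119, 0.2197]
eef_rot: [-0.473, 0.53, -0.471, -0.523]
force: [0.9, -0.2, -0.1]
opening: 0.0001
```

Call:
{"method": "play_rows", "body": {
  "plan": [1,0,0,0,0,1,0,0,0,0,1,0,0,0,0,1,0,0,0,0,1,0,0,0,0]
}}

```text
t: 5.15
tool_pos: [0.4902, 0.1188, 0.2159]
eef_rot: [-0.471, 0.528, -0.473, -0.525]
force: [-0.1, 0.3, 0.5]
opening: 0.0
```

Call:
{"method": "play_rows", "body": {
  "plan": [1,0,0,0,0,1,0,0,0,0,1,0,0,0,0,1,0,0,0,0,1,0,0,0,0]
}}

```text
t: 5.57
tool_pos: [0.4904, 0.1188, 0.2159]
eef_rot: [-0.471, 0.528, -0.473, -0.525]
force: [-0.5, 0.5, -0.2]
opening: -0.0001
```

Call:
{"method": "play_rows", "body": {
  "plan": [1,0,0,0,0,1,0,0,0,0,1,0,0,0,0,1,0,0,0,0,1,0,0,0,0]
}}

```text
t: 5.98
tool_pos: [0.4905, 0.1188, 0.2161]
eef_rot: [-0.472, 0.528, -0.473, -0.524]
force: [0.2, 0.1, 0.0]
opening: 0.0001
```

```bash
python3 -c "
from h import *
st();rel('press',PR);rel('button',BT);rel('hinge',HG)
im,d=env.camera('scene'); np.savez('scene2.npz',im=im,d=d)
a=cv2.resize(im[180:300,180:350,::-1],None,fx=3,fy=3)
im,d=env.camera('top'); np.savez('top2.npz',im=im,d=d)
b=cv2.resize(im[140:260,150:250,::-1],None,fx=3,fy=3)
cv2.imwrite('pics/s2.png',np.hstack([a,b]))"
```

```text
t 5.9833 pos [0.4905 0.1188 0.2161] F [0.2 0.1 0. ] open 0.00013958392006375376
[[ 0.003 -0.994 -0.108]
 [-0.005 -0.108  0.994]
 [-1.    -0.002 -0.005]]
press [0.4995 0.1199] ty -9.0 tz 0.1
button [0.5104 0.1209] ty -20.0 tz -0.1
hinge [0.5941 0.1282] ty -103.9 tz -1.9
```

View pics/s2.png

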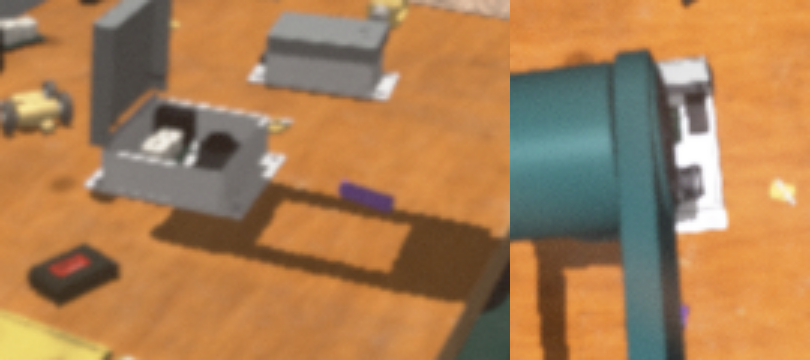

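The wide cover stands open and the narrow one is still shut. The black button appears at scene crop (218,145) and, partly hidden by the arm, at top crop (690,185). That puts it to the right of mid-width, so I'll measure it by casting rays from both views.

```bash
python3 - <<'E'
from h import *
for u,v in((252.7,226),(252.7,228),(252.7,230)): print("scene",ray("scene",u,v,.042))
print("top",ray("top",210,201.7,.042))
z=np.load("scene2.npz"); im,d=z["im"],z["d"]; P=cloud("scene",d); g=im.max(2)
m=((P[...,2]>.036)&(P[...,2]<.048)&(g<70)).astype(np.uint8); m[:, :230]=0; m[:,280:]=0; m[:215]=0; m[250:]=0
v,u=np.nonzero(m);q=P[m>0];print(len(u),u.min(),u.max(),v.min(),v.max(),np.median(q,0),q.min(0),q.max(0))
z=np.load("top2.npz");T=z["im"];Pt=cloud("top",z["d"]); mt=(Pt[...,2]>.034)&(Pt[...,2]<.05)&(T.max(2)<110); mt[:190]=0;mt[215:]=0;mt[:,:200]=0;mt[:,225:]=0
q=Pt[mt];print(len(q)); print(len(q) and (q.min(0),q.max(0)))
a=cv2.resize(im[210:260,215:285,::-1],None,fx=6,fy=6,interpolation=cv2.INTER_NEAREST)
b=cv2.resize(T[180:230,190:240,::-1],None,fx=6,fy=6,interpolation=cv2.INTER_NEAREST)
cv2.imwrite("pics/b.png",cv2.convertScaleAbs(np.hstack([a,b]),alpha=1.5))
E
```

```text
scene [0.51278495 0.12738086 0.042     ]
scene [0.50774758 0.13777086 0.042     ]
scene [0.50280079 0.14797404 0.042     ]
top [0.5079601  0.08622541 0.042     ]
55 232 257 216 229 [0.51774403 0.12532094 0.03866556] [0.50125757 0.07975548 0.03603387] [0.59294538 0.13741933 0.04338967]
0
0
```

View pics/b.png

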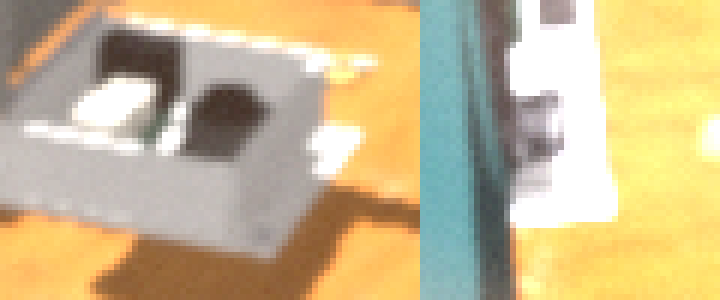

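Whether the top-view dark item is the button is unclear, so I'll swing the arm left for a clear top view.

Call:
{"method": "play_rows", "body": {
  "plan": [1,0,0,40,0,1,0,0,40,0,1,0,0,40,0,1,0,0,40,0,1,0,0,40,0]
}}

```text
t: 6.5
tool_pos: [0.4718, 0.3164, 0.2151]
eef_rot: [-0.475, 0.526, -0.477, -0.52]
force: [1.2, 0.1, -0.8]
opening: -0.0
```

```bash
python3 - <<'E'
from h import *
st()
im,d=env.camera("top"); P=cloud("top",d)
cv2.imwrite("pics/t3.png",cv2.resize(im[150:230,160:240,::-1],None,fx=7,fy=7,interpolation=cv2.INTER_NEAREST))
z=np.load("scene2.npz"); Q=cloud("scene",z["d"])
for v in range(222,236,2): print(v,np.round(Q[v,253],3),z["im"][v,253])
g=im.max(2); E=(P[...,:2]-HG)*1000; a=E@e; b=E@n
m=((P[...,2]>.034)&(P[...,2]<.05)&(g<100)&(a<-50)&(a>-105)&(abs(b)<54)).astype(np.uint8)
k=cv2.connectedComponentsWithStats(m)
for i in range(1,k[0]):
    if k[2][i,4]>8: print(k[2][i],k[3][i],np.median(P[k[1]==i],0),ray("top",*k[3][i],.042))
E
```

```text
t 6.5 pos [0.4718 0.3164 0.2151] F [ 1.2  0.1 -0.8] open -3.5457553914143194e-05
[[ 0.005 -0.996 -0.094]
 [-0.008 -0.094  0.996]
 [-1.    -0.005 -0.009]]
222 [0.541 0.067 0.021] [128 124 120]
224 [0.517 0.116 0.042] [72 64 62]
226 [0.512 0.127 0.042] [50 40 34]
228 [0.51  0.132 0.039] [47 36 30]
230 [0.508 0.135 0.035] [54 43 37]
232 [0.506 0.139 0.031] [62 53 49]
234 [0.506 0.139 0.025] [66 59 54]
[193 199   4   6  16] [194.1875 201.75  ] [0.50799678 0.12866667 0.04294497] [0.50857383 0.12842091 0.042     ]
```

View pics/t3.png

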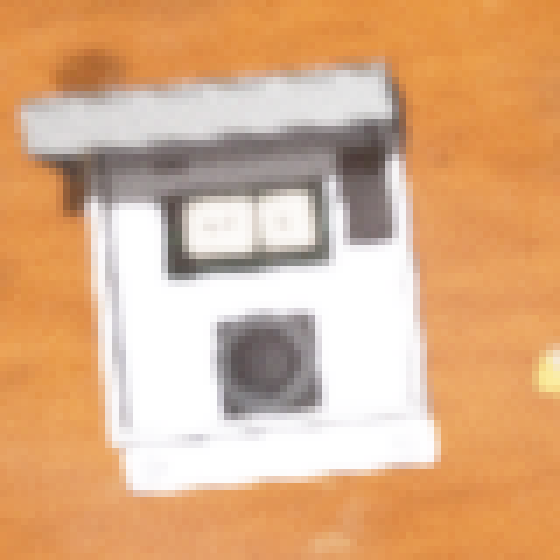

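The top view is clear. The button is at crop (265,360), about pixel (197.4,201.4), which gives (0.509, 0.121) on the z = 0.042 plane. That matches the predicted (0.510, 0.121), and scene depth confirms the height of 0.042. I'll go back over it.

Call:
{"method": "play_rows", "body": {
  "plan": [1,0,-4,-38,0,1,0,-4,-40,0,1,0,-4,-40,0,1,0,-4,-40,0,1,0,-4,-30,0]
}}

```text
t: 6.97
tool_pos: [0.5109, 0.1461, 0.215]
eef_rot: [-0.472, 0.53, -0.466, -0.527]
force: [0.5, 0.0, 0.1]
opening: 0.0004
```

Call:
{"method": "play_rows", "body": {
  "plan": [1,25,0,-4,0,1,30,0,0,0,1,30,0,0,0,1,25,0,0,0,1,0,0,0,0]
}}

```text
t: 7.38
tool_pos: [0.5188, 0.1333, 0.105]
eef_rot: [-0.477, 0.532, -0.466, -0.522]
force: [-0.4, -0.3, -0.0]
opening: -0.0001
```

```bash
python3 -c "
from h import *
st();rel('button',BT)"
```

```text
t 7.3833 pos [0.5188 0.1333 0.105 ] F [-0.4 -0.3 -0. ] open -6.520302533736363e-05
[[ 0.02  -0.994 -0.11 ]
 [ 0.002 -0.11   0.994]
 [-1.    -0.02  -0.   ]]
button [0.5104 0.1209] ty 9.7 tz -11.4
```

Call:
{"method": "play_rows", "body": {
  "plan": [1,5,5,-6,0,1,10,5,-5,0,1,10,0,0,0,1,5,0,0,0,1,0,0,0,0]
}}

```text
t: 7.8
tool_pos: [0.5118, 0.1201, 0.0762]
eef_rot: [-0.477, 0.532, -0.466, -0.521]
force: [0.4, -0.5, 0.4]
opening: -0.0003
```

```bash
python3 -c "
from h import *
st();rel('button',BT)"
```

```text
t 7.8 pos [0.5118 0.1201 0.0762] F [ 0.4 -0.5  0.4] open -0.0002536520405353037
[[ 0.023 -0.994 -0.111]
 [ 0.002 -0.111  0.994]
 [-1.    -0.023 -0.   ]]
button [0.5104 0.1209] ty 1.3 tz 0.9
```

Call:
{"method": "play_rows", "body": {
  "plan": [1,4,1,1,0,1,4,0,0,0,1,3,0,0,0,1,3,0,0,0,1,3,0,0,0]
}}

```text
t: 8.22
tool_pos: [0.5139, 0.1221, 0.0607]
eef_rot: [-0.479, 0.534, -0.464, -0.52]
force: [-1.6, -0.2, 2.1]
opening: 0.0001
```

Call:
{"method": "play_rows", "body": {
  "plan": [1,2,0,0,0,1,2,0,0,0,1,2,0,0,0,1,2,0,0,0,1,2,0,0,0]
}}

```text
t: 8.63
tool_pos: [0.514, 0.1222, 0.0545]
eef_rot: [-0.478, 0.534, -0.463, -0.52]
force: [-9.5, -2.1, 35.2]
opening: 0.0003
```

The button has travelled about 6 mm and bottoms at 35 N. Now I'll release and rise.

Call:
{"method": "play_rows", "body": {
  "plan": [1,0,0,0,0,1,-10,0,0,0,1,-30,0,0,0,1,-40,0,0,0,1,-40,0,0,0]
}}

```text
t: 9.05
tool_pos: [0.5054, 0.1213, 0.1733]
eef_rot: [-0.475, 0.531, -0.467, -0.524]
force: [1.8, -0.6, 0.0]
opening: 0.0
```

Call:
{"method": "play_rows", "body": {
  "plan": [1,-40,0,0,0,1,-20,0,0,0,1,0,0,0,0,1,0,0,0,0,1,0,0,0,0]
}}

```text
t: 9.47
tool_pos: [0.5086, 0.1221, 0.2463]
eef_rot: [-0.479, 0.535, -0.463, -0.52]
force: [0.2, 0.5, 0.2]
opening: 0.0001
```

```bash
python3 -c "
from h import *
st();rel('hinge',HG)
c=env.camera('scene');P=cloud('scene',c[1]);E=(P[...,:2]-HG)*1000
m=(abs(E@n)<70)&(E@e>-60)&(E@e<40)&(P[...,2]>.1)&(P[...,2]<.175)
q=P[m];a=(E@e)[m]; print(m.sum(),q[:,2].max())
for z in(.11,.13,.15,.158):
    s=a[abs(q[:,2]-z)<.006]; print(z,len(s),np.percentile(s,[2,50,98]) if len(s) else 0)"
```

```text
t 9.4667 pos [0.5086 0.1221 0.2463] F [0.2 0.5 0.2] open 9.68802027042032e-05
[[ 0.032 -0.993 -0.113]
 [ 0.004 -0.113  0.994]
 [-0.999 -0.032 -0.   ]]
hinge [0.5941 0.1282] ty -85.6 tz -3.6
570 0.1590410832553928
0.11 114 [-7.02334222  7.34459816 10.23071847]
0.13 108 [-8.24468809  6.25683843  8.68297212]
0.15 63 [-11.06860057  -4.88756039   8.47048718]
0.158 169 [-10.8366431   -1.92513849   8.86553528]
```

The cover is upright, spanning -11 to +10 mm about the hinge with its top at z 0.159. I'll cross over it and come down behind.

Call:
{"method": "play_rows", "body": {
  "plan": [1,0,-30,0,0,1,0,-35,0,0,1,0,-35,0,0,1,0,-20,0,0,1,0,0,0,0]
}}

```text
t: 9.93
tool_pos: [0.6236, 0.1353, 0.2373]
eef_rot: [-0.474, 0.53, -0.468, -0.525]
force: [0.4, -0.1, -0.1]
opening: 0.0001
```

```bash
python3 -c "
from h import *
st();rel('hinge',HG)"
```

```text
t 9.9333 pos [0.6236 0.1353 0.2373] F [ 0.4 -0.1 -0.1] open 7.603795826575089e-05
[[ 0.011 -0.994 -0.113]
 [ 0.002 -0.113  0.994]
 [-1.    -0.011  0.   ]]
hinge [0.5941 0.1282] ty 30.2 tz -3.8
```

Call:
{"method": "play_rows", "body": {
  "plan": [1,0,-12,0,0,1,20,0,-4,0,1,30,0,0,0,1,30,0,0,0,1,8,0,0,0]
}}

```text
t: 10.35
tool_pos: [0.6332, 0.1323, 0.1393]
eef_rot: [0.471, -0.527, 0.471, 0.528]
force: [-1.7, -1.0, -0.6]
opening: 0.0001
```

```bash
python3 -c "
from h import *
st();rel('hinge',HG)"
```

```text
t 10.35 pos [0.6332 0.1323 0.1393] F [-1.7 -1.  -0.6] open 0.00012777661098649774
[[-0.    -0.994 -0.113]
 [ 0.    -0.113  0.994]
 [-1.     0.     0.001]]
hinge [0.5941 0.1282] ty 39.3 tz 0.3
```

Now I'll push the cover from behind along its arc, checking after each step.

Call:
{"method": "play_rows", "body": {
  "plan": [1,0,8,0,0,1,0,8,0,0,1,0,8,0,0,1,0,8,0,0,1,0,8,0,0]
}}

```text
t: 10.77
tool_pos: [0.5924, 0.1278, 0.1356]
eef_rot: [0.472, -0.527, 0.471, 0.527]
force: [4.8, 1.3, -1.1]
opening: 0.0
```

```bash
python3 -c "
from h import *
st();rel('hinge',HG)"
```

```text
t 10.7667 pos [0.5924 0.1278 0.1356] F [ 4.8  1.3 -1.1] open 3.895238738357872e-05
[[ 0.    -0.994 -0.112]
 [ 0.001 -0.112  0.994]
 [-1.    -0.001  0.001]]
hinge [0.5941 0.1282] ty -1.7 tz 0.2
```

Call:
{"method": "play_rows", "body": {
  "plan": [1,-1,8,0,0,1,-1,8,0,0,1,-1,8,0,0,1,0,8,0,0,1,1,8,0,0]
}}

```text
t: 11.18
tool_pos: [0.5521, 0.1231, 0.1415]
eef_rot: [-0.474, 0.53, -0.468, -0.525]
force: [3.2, 0.4, 0.4]
opening: -0.0002
```

```bash
python3 -c "
from h import *
st();rel('hinge',HG)"
```

```text
t 11.1833 pos [0.5521 0.1231 0.1415] F [3.2 0.4 0.4] open -0.00023522560371218597
[[ 0.01  -0.994 -0.112]
 [ 0.002 -0.112  0.994]
 [-1.    -0.01   0.001]]
hinge [0.5941 0.1282] ty -42.3 tz 0.4
```

Call:
{"method": "play_rows", "body": {
  "plan": [1,4,7,0,0,1,5,7,0,0,1,6,6,0,0,1,6,5,0,0,1,6,5,0,0]
}}

```text
t: 11.6
tool_pos: [0.5203, 0.1197, 0.1139]
eef_rot: [-0.475, 0.531, -0.467, -0.524]
force: [4.9, 0.6, 2.9]
opening: -0.0003
```

```bash
python3 -c "
from h import *
st();rel('hinge',HG)"
```

```text
t 11.6 pos [0.5203 0.1197 0.1139] F [4.9 0.6 2.9] open -0.000292095254642183
[[ 0.015 -0.994 -0.112]
 [ 0.003 -0.112  0.994]
 [-1.    -0.015  0.001]]
hinge [0.5941 0.1282] ty -74.2 tz 0.1
```

Call:
{"method": "play_rows", "body": {
  "plan": [1,7,4,0,0,1,7,4,0,0,1,7,3,0,0,1,6,2,0,0,1,4,2,0,0]
}}

```text
t: 12.02
tool_pos: [0.5028, 0.1178, 0.0783]
eef_rot: [-0.475, 0.53, -0.468, -0.525]
force: [3.2, 0.2, 3.0]
opening: -0.0001
```

```bash
python3 -c "
from h import *
st();rel('press',PR)"
```

```text
t 12.0167 pos [0.5028 0.1178 0.0783] F [3.2 0.2 3. ] open -5.776906554435587e-05
[[ 0.012 -0.994 -0.112]
 [ 0.002 -0.112  0.994]
 [-1.    -0.012  0.001]]
press [0.4995 0.1199] ty 3.1 tz 2.4
```

Call:
{"method": "play_rows", "body": {
  "plan": [1,3,2,2,0,1,3,1,0,0,1,2,0,0,0,1,2,0,0,0,1,2,0,0,0]
}}

```text
t: 12.43
tool_pos: [0.4979, 0.1192, 0.0681]
eef_rot: [-0.473, 0.53, -0.468, -0.525]
force: [-6.7, -1.8, 40.1]
opening: -0.0
```

Call:
{"method": "play_rows", "body": {
  "plan": [1,1.5,0,0,0,1,1.5,0,0,0,1,1.5,0,0,0,1,1.5,0,0,0,1,1.5,0,0,0]
}}

```text
t: 12.85
tool_pos: [0.4978, 0.1192, 0.0689]
eef_rot: [-0.474, 0.531, -0.467, -0.525]
force: [-2.0, -1.0, 22.5]
opening: -0.0002
```

Call:
{"method": "play_rows", "body": {
  "plan": [1,1.5,0,0,0,1,1.5,0,0,0,1,1.5,0,0,0,1,1.5,0,0,0,1,1.5,0,0,0]
}}

```text
t: 13.27
tool_pos: [0.4977, 0.1192, 0.0688]
eef_rot: [-0.474, 0.532, -0.466, -0.524]
force: [-2.6, -1.7, 23.6]
opening: 0.0001
```

It has been held at the stop for over 0.8 s, so I'll release, swing clear and look.

Call:
{"method": "play_rows", "body": {
  "plan": [1,-3,0,0,0,1,-10,0,0,0,1,-30,0,0,0,1,-40,0,0,0,1,-40,0,0,0]
}}

```text
t: 13.68
tool_pos: [0.4834, 0.1181, 0.1872]
eef_rot: [0.466, -0.525, 0.475, 0.532]
force: [1.4, 0.2, -0.4]
opening: -0.0001
```

Call:
{"method": "play_rows", "body": {
  "plan": [1,-20,0,40,0,1,0,0,40,0,1,0,0,40,0,1,0,0,40,0,1,0,0,40,0]
}}

```text
t: 14.1
tool_pos: [0.4603, 0.3124, 0.2152]
eef_rot: [0.469, -0.523, 0.478, 0.527]
force: [1.2, -0.7, -0.3]
opening: 0.0001
```

Call:
{"method": "play_rows", "body": {
  "plan": [1,0,0,0,0,1,0,0,0,0,1,0,0,0,0,1,0,0,0,0,1,0,0,0,0]
}}

```text
t: 14.52
tool_pos: [0.4534, 0.3164, 0.2132]
eef_rot: [0.463, -0.523, 0.479, 0.531]
force: [1.1, -0.3, 1.0]
opening: 0.0001
```

Call:
{"method": "play_rows", "body": {
  "plan": [1,0,0,0,0,1,0,0,0,0,1,0,0,0,0,1,0,0,0,0,1,0,0,0,0]
}}

```text
t: 14.93
tool_pos: [0.4539, 0.3117, 0.2128]
eef_rot: [0.464, -0.522, 0.482, 0.53]
force: [-0.4, -0.1, 0.1]
opening: -0.0003
```

```bash
python3 - <<'E'
from h import *
st()
a=env.camera("top"); b=env.camera("scene")
P=cloud("top",a[1]); P0=cloud("top",np.load("top0.npz")["d"])
for nm,c in(("wide",C),("narrow",np.array([.506,-.125]))):
    for k in(-.04,0,.04):
        g=lambda Q: np.median(Q[...,2][np.hypot(*np.moveaxis(Q[...,:2]-(c+k*e),-1,0))<.01])
        print(nm,k,"z before/now",g(P0).round(4),g(P).round(4))
cv2.imwrite("pics/end.png",np.hstack([cv2.resize(a[0][90:270,70:390,::-1],(560,315)),cv2.resize(b[0][180:320,200:300,::-1],(225,315))]))
E
```

```text
t 14.9333 pos [0.4539 0.3117 0.2128] F [-0.4 -0.1  0.1] open -0.00034596395899673854
[[-0.026 -0.994 -0.105]
 [-0.011 -0.105  0.994]
 [-1.     0.027 -0.008]]
wide -0.04 z before/now 0.0586 0.0587
wide 0 z before/now 0.0573 0.0578
wide 0.04 z before/now 0.057 0.0563
narrow -0.04 z before/now 0.0586 0.0584
narrow 0 z before/now 0.0573 0.0576
narrow 0.04 z before/now 0.0566 0.0567
```

View pics/end.png

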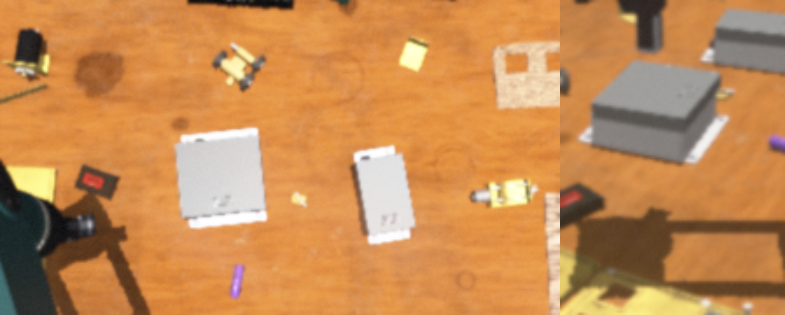

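Both covers are shut: wide at about (220,180), narrow at (385,195). The loose parts are where they were, and the gripper is clear. I'm handing in.

```bash
python3 -c "
from station import env
print(env.close_job())"
```

```text
the job is handed in; nothing more can be done
None
```

The relay reset is done and handed in at about 15 s of the 64 s allowed.

- **Opening:** I pressed the wide cover's ribs to the stop at 12–25 N for about 0.8 s. The cover sprang open to upright.
- **Button:** I pressed it about 6 mm until it bottomed, at 35 N, then released it.
- **Closing:** I swung the cover down from behind along its arc and held it at the stop for over 0.8 s at about 23 N. The fingertip force briefly read 40 N as it reached the stop. That contact was with the fingertips, not the gripper body, but it sits right at the 40 N limit.

**Last checks:** About 1.6 s after release the wide cover was still shut by itself, within 1 mm of its first height. The narrow cover was unchanged, the loose parts looked undisturbed, and the robot was touching nothing. I saw no check fail. The button's return to the up position was not looked at before closing, and neither was its travel, apart from the tool's height and force.

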